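# Crib up a brass tee to a clamped pipe

## Robot

A 7-joint arm with a two-finger parallel gripper is mounted at the origin on a cart in front of the work surface, level with it; the furniture and walls round the work are solid. World frame = base frame: x ahead of the robot, y to its left, z up, the work surface at z = 0. Lengths are in m, angles in rad, forces in N, time in s.
With the tool pointing down it reaches from about 0.4 to 0.9 m from the base axis. Payload 5.6 kg.
Tool frame: the origin (TCP) lies midway between the tips of the shut fingers; the grasp point (between the pads) lies 19 mm behind it; y points along the fingers, z is the direction in which the jaws open and shut, and the axes are right-handed (so a half turn about y gives the same grasp; the last joint's range is limited). The gripper opens to 92 mm and grips with 3 to 60 N. Pads are 20 mm wide; open, the fingers measure 128 mm over their backs; the gripper's body (75 mm by 189 mm) begins 69 mm behind the grasp point.
Start: joints at [1.219, 0.468, -0.012, 1.603, 0.006, 1.071, -0.056], TCP at [0.198, -0.619, 0.215] pointing down, gripper open.
Joint ranges: [-2.53, 2.53], [-0.31, 2.02], [-1.57, 1.55], [0.28, 2.44], [-1.29, 4.43], [0.15, 1.84], [-2.92, 2.92]. Speed limits (rad/s): [2.57, 2.57, 3.14, 3.14, 3.14, 3.14, 3.14].

## Interface

Orientations are given as a 3x3 rotation matrix whose columns are the frame's x, y, z axes.
In Python, from station import env, effector, solver, viewer, workorder, search_frame, tip_of gives the robot as it stands. Calls block until the motion is done:
- env.reach(position, orientation): joint-space move of the TCP to a pose.
- env.movel(position, frame=None, rate=0.15): straight line of the TCP; frame=None keeps the orientation; rate is the mean speed in m/s.
- env.goto_joints(angles): joint-space move.
- effector.release() and effector.grasp(squeeze=None): open the fingers fully, or close them until they stop; squeeze is the grip in N (None keeps the last).
- env.pause(seconds).
- solver.inverse_kinematics(position, orientation): joint angles nearest the present ones, or None.
- env.sense(): the state.
- viewer.read_camera(name): name is "scene" or "top" or "wrist"; returns (picture, depth): 480x640x3 uint8, red, green, blue; 480x640 float32, m along the optical axis (not along the pixel's ray), 0 where there is no reading.
- viewer.camera_info(name): a dict with "intrinsics" (3x3 intrinsics, pixels), "eye" and "rotation" of the camera in the world; the wrist camera has in their place "T_tool_cam" (4x4, takes a point from camera to tool coordinates, whose origin is the TCP and whose axes are the tool frame's). Camera axes: x right, y up, looking along -z (the intrinsics and any distortion apply to the point x, -y, -z); pixel columns grow to the right and rows downward; lengths in m; the calibration is good to about 2 mm. The wrist camera is an equidistant fisheye: a pixel r from the principal point sees the ray r / f radians off the axis. A picture is of the moment at which its call begins: read the wrist's pose just before it. camera_info takes no time and is no camera call.
A pose or a line that the arm cannot do raises env.PlanningError and nothing moves.
- workorder.finish_job(): hands the job in, once; it reports no verdict.
Trained networks look in the newest picture that a camera, given by its name, has taken for a name from the list of things; names that differ only in an ending like _2 or _b are one class to them, and where a whole thing is asked for, a point or a joint stands for the part that bears it (a point fixed in the world has none). Each returns a list of dicts, best first, with "score" (0 to 1); they miss things now and then, are a little off and sometimes report something else, mostly with a low value. They report only what shows in the picture. A call takes as long as a camera call.
- search_frame(camera, name): "at" ([x, y, z] in m, in world coordinates, good to about 4 mm: the middle of the surface that is visible of it).
- tip_of(camera, name): "at" ([x, y, z] in m, in world coordinates, good to about 4 mm: a listed point, or the origin of a listed thing).
The state is a dict: "t": time; "joint_positions": joint angles; "joint_velocities": joint speeds; "tau": joint torques, N m; "ee_pos": TCP position; "tcp_rot": TCP orientation; "wrist_force": force on the tool from outside, world axes, zero at the start; "moment": the same for the moment, N m; "gripper_width": finger opening in m.
Only numpy, scipy, OpenCV 4.12 (cv2) and the standard library are available. Lean on these libraries where they do the work, as an engineer would, in place of code of your own. Each camera call takes 0.05 s, during which the arm holds its last target.

## Task

Finish the crib on the fit-up board: lay two of the loose notched slats across the two screwed-down bearers on their pencil marks, then the other two crosswise on those, with every notch dropped fully home. Then lay the brass tee flat across the top pair, in line with the clamped copper pipe and with a gap of about 10 mm between their ends, ready to be slid on; it does not matter to which side its branch points. Set every piece down rather than dropping it, and leave the other things where they are.

Things in the scene. Friction and masses are not known exactly. Their poses are not given: they have to be found in the camera images.
- rig: Fixed plywood board, 170 (x) x 270 (y, -85 to +185) x 18 mm. Origin on the work surface under the crib's centre, z up. Two brown bottom bearers (140 along x, 26 wide, 24 high, tops at z = 42 mm) are screwed down at y = -40 and +40 mm; pencil lines across their tops mark where the second course crosses them, centred at x = -40 and +40 mm. A blue pipe stand, 142 mm high, is at y = 124 to 180 mm.
- seat2_front (a point): Point of the board, no object: where the origin of a slat fully home in the second course lies, on the side nearer the robot (board frame -40, 0, 37 mm). The slat there runs along the board's y.
- seat2_back (a point): The same for the other second-course slat (board frame +40, 0, 37 mm), along the board's y.
- seat3_right (a point): Point of the board: where the origin of a slat fully home in the third course lies, away from the pipe (board frame 0, -40, 56 mm). The slat there runs along the board's x.
- seat3_left (a point): The same for the third-course slat on the pipe's side (board frame 0, +40, 56 mm), along the board's x.
- pipe_end (a point): Centre of the open end of the copper pipe (42 mm diameter) clamped in the board's blue stand: board frame 0, 110, 107 mm. The pipe's axis runs along the board's y, away from the crib.
- slat_1: Loose notched slat of light wood with red-painted ends, 140 (x) x 26 (y) x 24 (z) mm, 62 g, one of four alike. Origin at the centre of its underside, z up. Underside notches centred at x = -40 and +40 mm, 5 mm deep, 29 mm wide inside, 39 mm at the mouth; top plain. So a course adds 19 mm. It lies notches down.
- slat_2: Loose notched slat of light wood with red-painted ends, 140 (x) x 26 (y) x 24 (z) mm, 62 g, one of four alike. Origin at the centre of its underside, z up. Notched like slat_1; lies notches down.
- slat_3: Loose notched slat of light wood with red-painted ends, 140 (x) x 26 (y) x 24 (z) mm, 62 g, one of four alike. Origin at the centre of its underside, z up. Notched like slat_1; lies notches down.
- slat_4: Loose notched slat of light wood with red-painted ends, 140 (x) x 26 (y) x 24 (z) mm, 62 g, one of four alike. Origin at the centre of its underside, z up. Notched like slat_1; lies notches down.
- tee: Brass press tee lying flat, 77x150x54 mm, 0.46 kg. Origin under the middle of its bounding box, z up. Its run lies along its y (y = -75 to +75 mm, 53 mm wide from x = -15 to +38 mm, 54 mm high); the branch, 38 mm across, sticks out to x = -38 mm between y = -19 and +19 mm. Grip it across the run beside the branch, near y = -33 or +33 mm.
- tee_mid (a point): Middle of the tee's run, on the run's axis (tee frame 11.5, 0, 27 mm); the run's ends lie 75 mm either side along the tee's y.
- jug: Bystander at the back: clear plastic jug with a green cap, 78x137x277 mm; origin at the centre of its underside. Leave it alone. It stands fast.
- hemp: Bystander at the back left: roll of hemp strand, 53x150x46 mm, long along its y; origin at the centre of its underside. Leave it alone. It stands fast.
- tube: Bystander at the right edge: dull copper tube offcut, 16 mm thick, 207 mm long along its y; origin at the centre of its underside. Leave it alone.
- flux_jar: Bystander at the back: small clear jar of pink flux, pink lid, 52 mm across, 54 mm tall; origin at the centre of its underside. Leave it alone. It stands fast.
- coupling: Bystander at the back: brass press coupling standing on end, 59 mm across, 76 mm tall; origin at the centre of its underside. Leave it alone. It stands fast.
- elbow: Bystander at the back: grey plated elbow union, 60x43x41 mm; origin at the centre of its underside. Leave it alone.
- cutter: Bystander at the back: small yellow tube cutter, 24x75x46 mm; origin at the centre of its underside. Leave it alone.

How it is judged:
By the outcome, as a careful person would: the job done as asked, in the order asked, and still so for the second after the job is handed in, with the robot touching nothing.
It also fails if it takes over 72 s, if anything falls off the work surface, if the arm or the gripper's body presses on something with over 40 N, if the wrist force passes 120 N, or if a joint passes its speed limit or range.

## Working session

There is one attempt and no reset: what is moved stays moved. The work goes in short steps, each a Python script; the robot and the scene stay as the last script left them, time stands still between calls to the robot, and variables do not carry over. Pictures are saved under pics/ and viewed, and the job is handed in when it is done.

```bash
ls; mkdir -p pics
python3 - <<'E'
from station import env, effector, solver, viewer, workorder, search_frame, tip_of
import cv2, numpy as np
for n in ("scene","top"):
    p,d=viewer.read_camera(n); cv2.imwrite(f"pics/{n}0.png",p[:,:,::-1]); np.save(f"pics/{n}0d.npy",d)
    i=viewer.camera_info(n); print(n,{k:np.round(v,4).tolist() if not isinstance(v,str) else v for k,v in i.items()})
s=env.sense(); print(s["t"],s["ee_pos"],np.round(s["tcp_rot"],3).tolist(),s["gripper_width"])
print({k:np.round(v,4).tolist() for k,v in viewer.camera_info("wrist").items() if not isinstance(v,str)})
E
```

```text
pics
scene {'intrinsics': [[499.1583, 0.0, 324.3025], [0.0, 499.1583, 245.1787], [0.0, 0.0, 1.0]], 'eye': [-0.3601, 0.3442, 0.8103], 'rotation': [[-0.3416, 0.5667, -0.7497], [-0.9398, -0.2104, 0.2692], [-0.0051, 0.7966, 0.6045]]}
top {'intrinsics': [[478.5334, 0.0, 319.2566], [0.0, 478.5334, 239.1967], [0.0, 0.0, 1.0]], 'eye': [0.3665, 0.0245, 1.1908], 'rotation': [[0.0128, 0.9839, -0.1783], [-0.9999, 0.0132, 0.001], [0.0033, 0.1783, 0.984]]}
0.1 [ 0.19733227 -0.6187836   0.21374543] [[-0.953, -0.001, 0.304], [-0.304, 0.001, -0.953], [0.0, -1.0, -0.002]] 0.09186905580811396
{'intrinsics': [[371.6483, 0.0, 322.0557], [0.0, 371.6483, 235.8765], [0.0, 0.0, 1.0]], 'T_tool_cam': [[-0.0005, -0.9712, -0.2384, -0.0673], [-0.0002, 0.2384, -0.9712, -0.1692], [1.0, -0.0005, -0.0003, -0.0007], [0.0, 0.0, 0.0, 1.0]]}
```

View pics/top0.png

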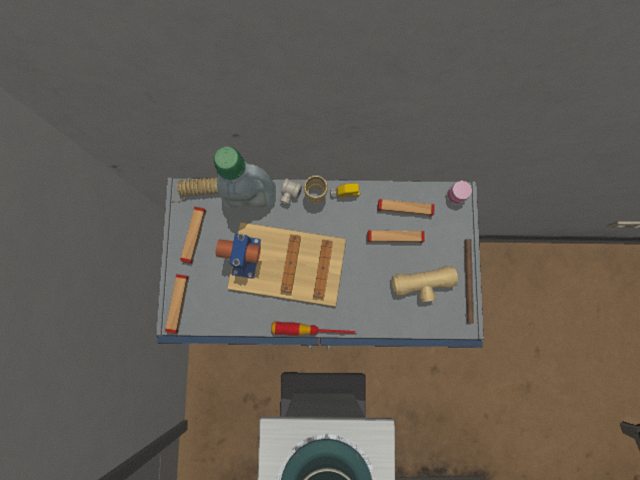

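View pics/scene0.png

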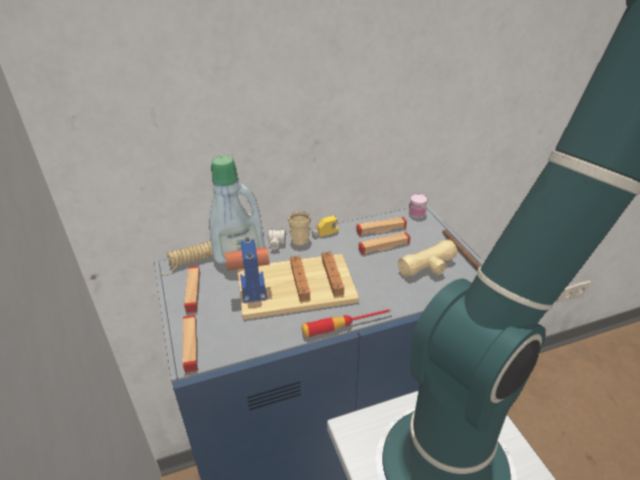

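```bash
cat > h.py <<'E'
import numpy as np, cv2
from station import env, effector, solver, viewer, workorder, search_frame, tip_of
def cloud(name,d,eye=None,R=None):
    i=viewer.camera_info(name); K=i["intrinsics"]
    v,u=np.mgrid[0:480,0:640]
    x=(u-K[0][2])/K[0][0]*d; y=(v-K[1][2])/K[1][1]*d
    P=np.stack([x,-y,-d],-1)
    return P@np.array(i["rotation"]).T+np.array(i["eye"])
def rect(P2):
    (c,(w,h),a)=cv2.minAreaRect((P2*1000).astype(np.float32))
    if w<h: w,h,a=h,w,a+90
    return np.round([c[0],c[1],w,h,(a+90)%180-90],1)
E
cat > a.py <<'E'
from h import *
p=cv2.imread("pics/top0.png"); d=np.load("pics/top0d.npy"); W=cloud("top",d)
print("table z",W[210,350],W[300,380], W[300,220])
hsv=cv2.cvtColor(p,cv2.COLOR_BGR2HSV)
for n,(u0,v0,u1,v1) in dict(s_a=(178,203,210,268),s_b=(160,270,192,338),s_c=(372,195,438,220),s_d=(362,226,430,246),b1=(310,236,336,302),b2=(278,230,304,298),board=(225,220,350,310),tee=(388,262,462,306)).items():
    sub=W[v0:v1,u0:u1].reshape(-1,3); z=sub[:,2]
    col=hsv[v0:v1,u0:u1].reshape(-1,3)
    lo,hi=dict(s=(.018,.03),b=(.036,.048),t=(.02,.07))[n[0]] if n!="board" else (.012,.024)
    m=(z>lo)&(z<hi)
    q=sub[m]; print(n,m.sum(),rect(q[:,:2]),"zmed",np.median(q[:,2]).round(4),"mean",q.mean(0).round(4))
E
python3 a.py
python3 - <<'E'
import cv2
p=cv2.imread("pics/top0.png")[140:350,150:490]
cv2.imwrite("pics/top0c.png",cv2.resize(p,None,fx=2.35,fy=2.35,interpolation=cv2.INTER_CUBIC))
E
```

```text
table z [ 0.66008692 -0.05458115 -0.00325099] [ 4.31557418e-01 -1.28904139e-01 -1.51227849e-04] [0.42637129 0.2663819  0.0006393 ]
s_a 611 [586.5 339.1 140.5  28.3 -11. ] zmed 0.0235 mean [0.586  0.3384 0.0235]
s_b 646 [416.2 368.4 140.1  27.2  -7.6] zmed 0.0237 mean [0.4156 0.368  0.0236]
s_c 583 [ 664.1 -194.   140.8   27.8   85. ] zmed 0.0242 mean [ 0.6637 -0.1937  0.0242]
s_d 594 [ 589.4 -167.5  140.3   27.1  -90. ] zmed 0.0242 mean [ 0.5893 -0.168   0.024 ]
b1 619 [504.5  13.4 140.1  26.   -8.4] zmed 0.042 mean [0.5034 0.0135 0.042 ]
b2 619 [515.9  92.3 140.3  26.1  -8.2] zmed 0.042 mean [0.5149 0.0924 0.042 ]
board 5236 [517.5 102.4 270.1 170.5  81.6] zmed 0.018 mean [0.5132 0.0965 0.0181]
tee 1383 [ 466.6 -234.5  150.2   76.3  -79.7] zmed 0.0458 mean [ 0.4728 -0.2333  0.045 ]
```

View pics/top0c.png

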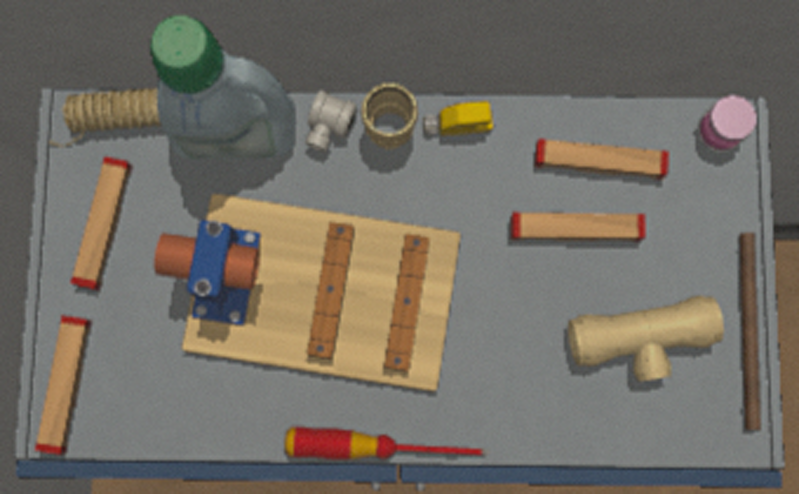

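```bash
cat > b.py <<'E'
from h import *
dt=np.load("pics/top0d.npy"); T=cloud("top",dt)
ds=np.load("pics/scene0d.npy"); S=cloud("scene",ds)
for nm,W in(("top",T),("scene",S)):
    P=W.reshape(-1,3); dd=(dt if nm=="top" else ds).ravel(); P=P[dd>0]
    for lo in (0.05,.1,.15,.2,.25):
        m=(P[:,2]>lo)&(P[:,2]<lo+.05)&(P[:,0]>.3)&(P[:,1]>-.45)
        q=P[m]
        H,_,_=np.histogram2d(q[:,0],q[:,1],bins=[np.arange(.3,1.0,.04),np.arange(-.4,.8,.04)])
        print(nm,lo)
        for i,r in enumerate(H):
            if r.any(): print("%.2f"%(.3+.04*i),{round(-.4+.04*j,2):int(v) for j,v in enumerate(r) if v>2})
print("edges", T[185,400],T[335,400],T[250,168],T[250,474])
print("tee branch z", T[295,427],T[288,426], "run", T[280,430],T[284,405],T[276,450])
print("screwdriver",T[328,290],T[332,350])
sd=S[250:290,400:455].reshape(-1,3);
E
python3 b.py
```

```text
top 0.05
0.30 {0.56: 144, 0.6: 55}
0.34 {0.56: 146, 0.6: 60}
0.38 {0.56: 140, 0.6: 58}
0.42 {-0.2: 28, 0.56: 147, 0.6: 47}
0.46 {-0.32: 92, -0.28: 40, -0.24: 22, -0.2: 94, -0.16: 3, 0.16: 5, 0.2: 9, 0.56: 137, 0.6: 49}
0.50 {-0.32: 6, 0.16: 38, 0.56: 142, 0.6: 46}
0.54 {0.16: 9, 0.56: 136, 0.6: 41}
0.58 {0.56: 136, 0.6: 39}
0.62 {0.16: 40, 0.2: 88, 0.24: 7, 0.56: 141, 0.6: 36}
0.66 {-0.36: 94, -0.32: 46, 0.0: 59, 0.04: 44, 0.12: 135, 0.16: 144, 0.24: 33, 0.56: 131, 0.6: 37}
0.70 {-0.36: 91, -0.32: 47, 0.0: 81, 0.04: 59, 0.12: 7, 0.56: 131, 0.6: 38}
0.74 {-0.4: 104, -0.36: 95, -0.32: 86, -0.28: 90, -0.24: 92, -0.2: 91, -0.16: 90, -0.12: 79, -0.08: 85, -0.04: 75, 0.0: 79, 0.04: 80, 0.08: 67, 0.12: 73, 0.16: 74, 0.2: 44, 0.24: 4, 0.28: 75, 0.32: 67, 0.36: 71, 0.4: 70, 0.44: 69, 0.48: 68, 0.52: 68, 0.56: 188, 0.6: 37}
0.78 {-0.4: 14, -0.36: 21, -0.32: 32, -0.28: 28, -0.24: 26, -0.2: 25, -0.16: 29, -0.12: 38, -0.08: 30, -0.04: 42, 0.0: 41, 0.04: 40, 0.08: 48, 0.12: 46, 0.16: 40, 0.2: 19, 0.24: 3, 0.28: 38, 0.32: 45, 0.36: 44, 0.4: 48, 0.44: 46, 0.48: 50, 0.52: 53, 0.56: 54}
top 0.1
0.30 {
[... 8022 characters left out ...]
32: 23, -0.28: 23, -0.24: 19, -0.2: 28, -0.16: 23, -0.12: 19, -0.08: 19, -0.04: 16, 0.0: 17, 0.04: 39, 0.08: 24, 0.12: 30, 0.16: 29, 0.2: 29, 0.24: 27, 0.28: 28, 0.32: 25, 0.36: 22, 0.4: 22, 0.44: 26, 0.48: 22, 0.52: 18, 0.56: 31, 0.6: 3}
edges [ 0.72638793 -0.18286606  0.00343528] [ 0.34733214 -0.17622259  0.00403352] [ 0.54989129  0.40406251 -0.00186448] [ 5.59867335e-01 -3.67136250e-01  2.15301625e-04]
tee branch z [ 0.44232062 -0.23506457  0.04617648] [ 0.45937274 -0.23434223  0.04078684] run [ 0.47802266 -0.24281797  0.04795724] [ 0.46732755 -0.18209667  0.0518528 ] [ 0.48761692 -0.28940377  0.05389499]
screwdriver [0.36077841 0.09025816 0.03101534] [ 0.35316561 -0.0532225   0.02353503]
```

```bash
cat >> h.py <<'E'
def Rt(deg):
    t=np.radians(deg); c,s=np.cos(t),np.sin(t)
    return np.array([[c,0,-s],[s,0,c],[0,-1,0]])
BO=np.array([.5103,.0529]); BY=-8.3
def bw(x,y):
    t=np.radians(BY); c,s=np.cos(t),np.sin(t)
    return BO+np.array([c*x-s*y,s*x+c*y])
E
python3 - <<'E'
from h import *
for n,p,th in [("d",(.5804,-.168),90),("c",(.654,-.194),85),("s2f",bw(-40e-3,0),81.7),("s2b",bw(.04,0),81.7),("a",(.5865,.339),-11),("b",(.416,.368),-7.6),("s3l",bw(0,.04),-8.3),("s3r",bw(0,-.04),-8.3),("tee",(.48,-.26),100.3),("teep",bw(0,-.008),81.7)]:
    for k in (0,180):
        for z in (.006,.2):
            q=solver.inverse_kinematics(np.array([p[0],p[1],z]),Rt(th+k)); print(n,k,z,None if q is None else np.round(q,2))
E
```

```text
d 0 0.006 [ 0.07  0.67  0.21  1.85 -0.21  0.64 -2.74]
d 0 0.2 [ 0.18  0.4   0.06  1.74 -0.03  1.   -2.89]
d 180 0.006 [ 0.58  0.73 -0.48  1.81  0.49  0.72 -0.17]
d 180 0.2 [ 0.65  0.47 -0.56  1.71  0.28  1.04 -0.01]
c 0 0.006 [ 0.07  0.77  0.25  1.64 -0.26  0.76 -2.79]
c 0 0.2 [-0.51  0.93  1.34  1.58 -0.92  1.38 -2.3 ]
c 180 0.006 [ 0.52  0.81 -0.42  1.61  0.42  0.81 -0.16]
c 180 0.2 [ 0.56  0.59 -0.48  1.5   0.29  1.12 -0.06]
s2f 0 0.006 [ 0.76  1.14 -1.34  2.1   1.29  1.17  1.78]
s2f 0 0.2 [ 0.83  0.54 -1.3   1.98  0.59  1.08  2.27]
s2f 180 0.006 [ 0.2   0.58 -0.48  2.13  0.51  0.55 -0.79]
s2f 180 0.2 [ 0.55  0.31 -0.86  1.99  0.29  0.96 -0.6 ]
s2b 0 0.006 [ 0.73  1.21 -1.34  1.91  1.29  1.24  1.91]
s2b 0 0.2 [ 0.77  0.74 -1.32  1.81  0.76  1.23  2.22]
s2b 180 0.006 [ 0.22  0.67 -0.48  1.94  0.49  0.65 -0.71]
s2b 180 0.2 [ 0.41  0.42 -0.7   1.82  0.31  1.01 -0.56]
a 0 0.006 [ 0.03  1.03 -0.97  1.6   0.95  1.05  0.16]
a 0 0.2 [ 0.05  0.77 -1.01  1.5   0.67  1.25  0.33]
a 180 0.006 [-0.24  0.83 -0.49  1.62  0.49  0.82 -2.7 ]
a 180 0.2 [ 0.01  0.73 -0.92  1.5   0.6   1.22 -2.77]
b 0 
[... 411 characters left out ...]
 1.89  0.29  0.99 -2.21]
s3r 0 0.006 [ 0.41  0.66 -0.63  2.05  0.65  0.64  0.77]
s3r 0 0.2 [ 0.69  0.41 -0.95  1.92  0.39  1.01  0.98]
s3r 180 0.006 [ 0.15  0.58 -0.3   2.06  0.32  0.54 -2.09]
s3r 180 0.2 [ 0.38  0.3  -0.55  1.94  0.19  0.95 -1.98]
tee 0 0.006 [ 0.29  0.6   0.18  1.99 -0.19  0.56 -2.36]
tee 0 0.2 [ 0.36  0.31  0.09  1.88 -0.03  0.96 -2.5 ]
tee 180 0.006 [ 0.75  0.64 -0.4   1.96  0.41  0.62  0.26]
tee 180 0.2 [ 0.83  0.36 -0.49  1.85  0.2   0.98  0.44]
teep 0 0.006 [ 0.77  1.17 -1.34  2.01  1.29  1.21  1.86]
teep 0 0.2 [ 0.82  0.64 -1.31  1.9   0.68  1.15  2.25]
teep 180 0.006 [ 0.23  0.62 -0.48  2.04  0.5   0.59 -0.74]
teep 180 0.2 [ 0.48  0.36 -0.76  1.92  0.29  0.98 -0.56]
```

```bash
cat > c1.py <<'E'
from h import *
def st(m): 
    s=env.sense(); print(m,"t",round(s["t"],2),np.round(s["ee_pos"],4),"w",round(s["gripper_width"],4),"F",np.round(s["wrist_force"],1)); return s
env.reach(np.array([.5804,-.168,.13]),Rt(-90)); s=st("hover")
p,d=viewer.read_camera("wrist"); cv2.imwrite("pics/w1.png",p[:,:,::-1]); np.savez("pics/w1.npz",d=d,pos=s["ee_pos"],R=s["tcp_rot"])
st("cam")
E
python3 c1.py
```

```text
hover t 2.24 [ 0.5801 -0.1699  0.13  ] w 0.0919 F [-0.8 -0.2 -0.7]
cam t 2.29 [ 0.5801 -0.1697  0.13  ] w 0.0918 F [ 0.2 -0.5 -0.2]
```

View pics/w1.png

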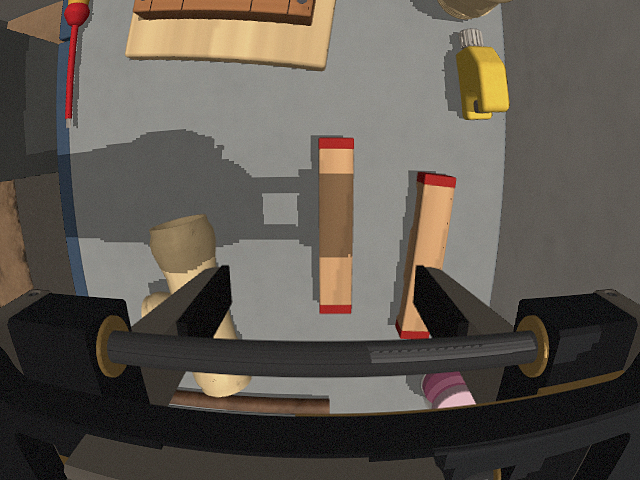

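```bash
cat >> h.py <<'E'
def wcloud(d,pos,R):
    i=viewer.camera_info("wrist"); K=np.array(i["intrinsics"]); T=np.array(i["T_tool_cam"])
    v,u=np.mgrid[0:480,0:640]; a=(u-K[0,2])/K[0,0]; b=(v-K[1,2])/K[1,1]
    r=np.hypot(a,b)+1e-9; t=np.tan(np.minimum(r,1.5)); P=np.stack([d*t*a/r,-d*t*b/r,-d],-1)
    return (P@T[:3,:3].T+T[:3,3])@np.array(R).T+np.array(pos)
def st(m): 
    s=env.sense(); print(m,"t",round(s["t"],2),np.round(s["ee_pos"],4),"w",round(s["gripper_width"],4),"F",np.round(s["wrist_force"],1)); return s
def shot(n):
    s=env.sense(); p,d=viewer.read_camera("wrist"); cv2.imwrite(f"pics/{n}.png",p[:,:,::-1]); np.savez(f"pics/{n}.npz",d=d,pos=s["ee_pos"],R=s["tcp_rot"])
    return wcloud(d,s["ee_pos"],s["tcp_rot"]),d,p
def seg(W,d,box,lo,hi):
    u0,v0,u1,v1=box; P=W[v0:v1,u0:u1].reshape(-1,3); m=(P[:,2]>lo)&(P[:,2]<hi)&(d[v0:v1,u0:u1].ravel()>0)
    q=P[m]; return m.sum(),rect(q[:,:2]),np.median(q[:,2]).round(4)
E
python3 - <<'E'
from h import *
f=np.load("pics/w1.npz"); W=wcloud(f["d"],f["pos"],f["R"]); d=f["d"]
print(W[300,270],W[130,200])
print("d",seg(W,d,(300,130,375,330),.019,.03)); print("c",seg(W,d,(395,160,470,262),.019,.03))
print("b1",seg(W,d,(125,0,340,40),.037,.048))
for n in ("slat_1","tee"):
    for r in tip_of("top",n)[:5]: print(n,r)
E
```

```text
[ 5.34591542e-01 -2.33955832e-01  3.28275795e-04] [ 4.80008979e-01 -8.59228230e-02 -4.72402777e-04]
d (np.int64(5981), array([ 591. , -165.7,  140.6,   26.5,  -89.9]), np.float64(0.0231))
c (np.int64(2808), array([ 668.3, -157.5,   71.4,   26.9,   84.8]), np.float64(0.0231))
b1 (np.int64(2398), array([504.3,   6.9, 140.2,  14.2,  -6.9]), np.float64(0.041))
slat_1 {'at': [0.4146, 0.3706, -0.0001], 'score': 0.9}
slat_1 {'at': [0.5899, -0.1641, -0.0], 'score': 0.8}
slat_1 {'at': [0.5896, 0.3401, -0.0008], 'score': 0.72}
slat_1 {'at': [0.6686, -0.1903, 0.0005], 'score': 0.62}
slat_1 {'at': [0.7053, -0.0411, -0.0034], 'score': 0.34}
tee {'at': [0.4663, -0.2343, -0.002], 'score': 0.81}
```

Run:
```python
from h import *
env.movel(np.array([.581,-.1665,.005]),Rt(-90),rate=.15); st("down")
effector.grasp(25); st("grip")
env.movel(np.array([.581,-.1665,.16]),rate=.2); st("up")
x,y=bw(-.04,0)
env.reach(np.array([x,y,.12]),Rt(81.7-180)); st("over")
shot("w2"); st("")
```

```text
down t 3.38 [ 0.5818 -0.1666  0.0058] w 0.092 F [-0.3 -0.9  0.5]
grip t 4.38 [ 0.5811 -0.1665  0.005 ] w 0.0259 F [0.3 0.2 0. ]
up t 5.31 [ 0.58   -0.1665  0.1588] w 0.0258 F [ 0.6 -0.9 -0.5]
over t 6.31 [0.4715 0.0578 0.1198] w 0.026 F [ 0.8 -0.4 -0.1]
 t 6.36 [0.4717 0.0575 0.1199] w 0.0257 F [ 0.3  0.8 -0.4]
```

View pics/w2.png

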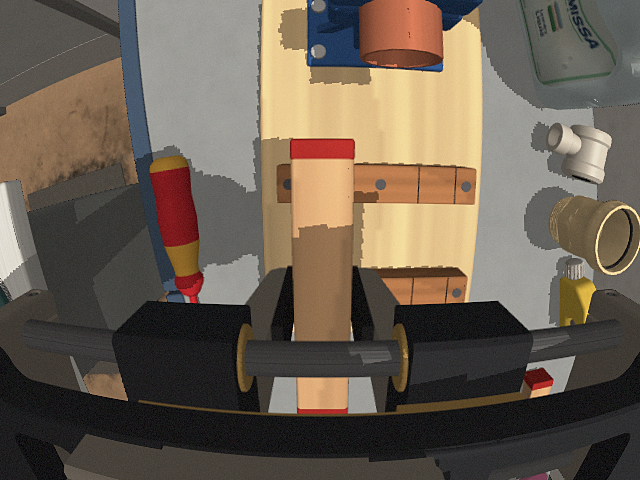

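```bash
cat > m.py <<'E'
from h import *
import sys
f=np.load(f"pics/{sys.argv[1]}.npz"); W=wcloud(f["d"],f["pos"],f["R"]); d=f["d"]
print("tcp",f["pos"].round(4))
print("slat top",seg(W,d,(280,130,365,265),.125,.15))
r=seg(W,d,(265,150,490,215),.036,.048);print("b2",r)
r1=seg(W,d,(380,262,480,310),.036,.048);print("b1part",r1)
print("ends y", W[142:158,322].round(4)[[0,-1]], W[408,322].round(4))
E
python3 m.py w2
```

```text
tcp [0.4715 0.0578 0.1198]
slat top (np.int64(7934), array([478.3, 101.6,  53.4,  26.5,  81.5]), np.float64(0.138))
b2 (np.int64(5068), array([517. ,  94.1, 140.9,  26. ,  -8.3]), np.float64(0.0411))
b1part (np.int64(2172), array([541.6,  12.5,  67.2,  22.4,  -8.7]), np.float64(0.0411))
ends y [[0.482  0.1263 0.138 ]
 [0.4811 0.1202 0.1383]] [ 0.4631 -0.0022  0.1383]
```

```bash
cat >> h.py <<'E'
def place(x,y,th,ztop,zend,name):
    env.movel(np.array([x,y,ztop]),Rt(th),rate=.15); st("pre")
    env.movel(np.array([x,y,zend+.003]),rate=.03); st("near")
    env.movel(np.array([x,y,zend]),rate=.02); st("end")
    env.pause(.2); st("settle")
E
python3 - <<'E'
from h import *
x,y=bw(-.0405,.001)
place(x,y,81.7-180,.055,.0425,"")
effector.release(); st("rel")
env.movel(np.array([x,y,.14]),rate=.2); st("up"); shot("w3")
E
```

```text
pre t 6.94 [0.4709 0.0596 0.0552] w 0.0262 F [ 0.1 -0.4 -0.1]
near t 7.41 [0.4704 0.0597 0.0455] w 0.0259 F [ 0.2  0.3 -0.7]
end t 7.71 [0.4703 0.0598 0.0424] w 0.026 F [-0.3 -0.7 -0.7]
settle t 7.91 [0.4704 0.0598 0.0425] w 0.0255 F [-0.2  0.2 -0.8]
rel t 8.97 [0.4704 0.0597 0.0425] w 0.092 F [-0.6  0.4 -0.7]
up t 9.6 [0.4698 0.0593 0.1394] w 0.0921 F [ 0.6 -0.3  0.5]
```

View pics/w3.png

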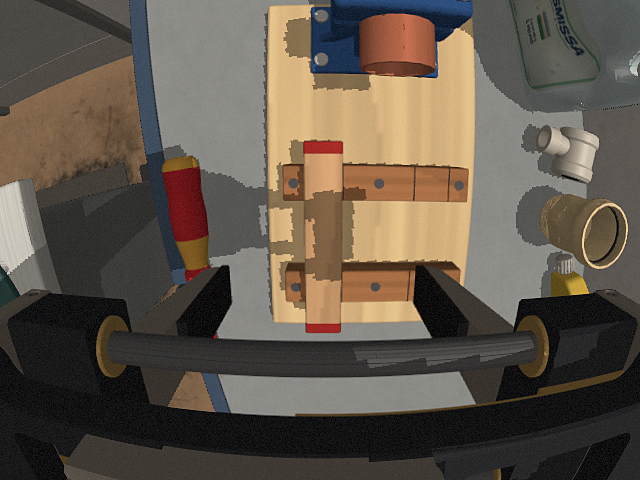

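```bash
cat > m2.py <<'E'
from h import *
import sys
f=np.load(f"pics/{sys.argv[1]}.npz"); W=wcloud(f["d"],f["pos"],f["R"]); d=f["d"]
print("tcp",f["pos"].round(4))
n,r,z=seg(W,d,(275,155,480,210),.036,.0485);print("b2",n,r,z)
t=np.radians(r[4]); c,s=np.cos(t),np.sin(t); R=np.array([[c,s],[-s,c]])
o=r[:2]-R.T@np.array([0,40]);print("origin wrist",o)
n,q,z=seg(W,d,(295,130,350,340),.055,.07); print("slat",n,q,z,"board:",R@(q[:2]-o))
for v in (150,230,320): print(W[v,323].round(4))
E
python3 m2.py w3
```

```text
tcp [0.4698 0.0593 0.1394]
b2 5171 [517.1  94.2 139.9  26.3  -8.4] 0.041
origin wrist [511.25667886  54.62910668]
slat 7100 [470.9  60.7 140.5  26.6  81.7] 0.0601 board: [-40.81060033   0.11034093]
[0.4802 0.1235 0.0615]
[0.4724 0.0694 0.0593]
[0.4625 0.0014 0.0592]
```

```bash
python3 - <<'E'
from h import *
env.reach(np.array([.653,-.193,.13]),Rt(85-180)); st("over c")
env.movel(np.array([.653,-.193,.005]),rate=.15); st("down")
effector.grasp(25); st("grip")
env.movel(np.array([.653,-.193,.16]),rate=.2)
x,y=bw(.04,.001)
env.reach(np.array([x,y,.12]),Rt(81.7-180)); st("over")
shot("w4")
E
cat > m3.py <<'E'
from h import *
f=np.load("pics/w4.npz"); W=wcloud(f["d"],f["pos"],f["R"]); d=f["d"]
print("tcp",f["pos"].round(4))
m=(W[...,2]>.125)&(W[...,2]<.15)&(d>0); m[270:]=False; m[:,:270]=False;m[:,380:]=False
q=rect(W[m][:,:2]); print(m.sum(),q)
t=np.radians(-8.4); c,s=np.cos(t),np.sin(t); R=np.array([[c,s],[-s,c]]); o=np.array([511.25,54.6])
t=np.radians(q[4]); e=q[:2]+q[2]/2*np.array([np.cos(t),np.sin(t)]); print("far end board",R@(e-o))
E
python3 m3.py
```

```text
over c t 10.84 [ 0.6528 -0.1905  0.1299] w 0.092 F [-0.9  0.9  0.9]
down t 11.82 [ 0.6539 -0.193   0.0061] w 0.0919 F [-0.3 -0.3  0.4]
grip t 12.83 [ 0.653 -0.193  0.005] w 0.0257 F [ 0.2  0.  -0.2]
over t 14.79 [0.5509 0.0467 0.1199] w 0.0253 F [ 0.2 -0.6 -0.9]
tcp [0.5509 0.0467 0.1199]
8364 [557.7  89.6  56.7  26.5  81.6]
far end board [40.83879387 69.76008833]
```

View pics/w4.png

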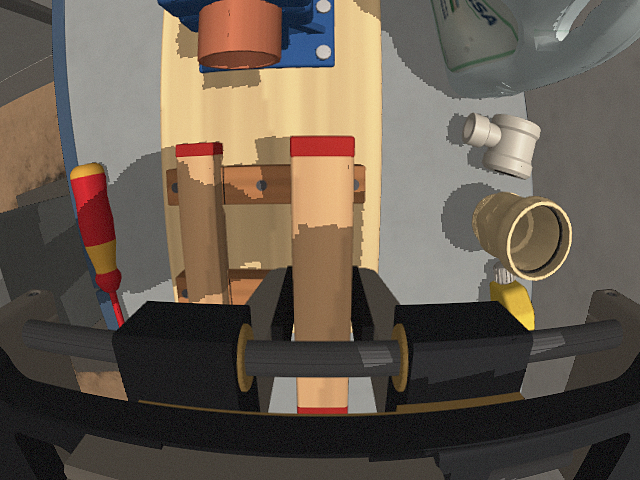

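Run:
```python
from h import *
x,y=bw(.0402,.000)
place(x,y,81.7-180,.055,.0422,"")
effector.release(); st("rel")
env.movel(np.array([x,y,.16]),rate=.2); st("up"); W,d,p=shot("w5")
m=(W[...,2]>.054)&(W[...,2]<.068)&(d>0); 
n,l=cv2.connectedComponents(m.astype(np.uint8))
t=np.radians(-8.4); c,s=np.cos(t),np.sin(t); R=np.array([[c,s],[-s,c]]); o=np.array([511.25,54.6])
for k in range(1,n):
    if (l==k).sum()>1500: q=rect(W[l==k][:,:2]); print(q,np.median(W[l==k][:,2]).round(4),"board",R@(q[:2]-o))
```

```text
pre t 15.43 [0.5506 0.0469 0.0553] w 0.026 F [ 0.2  1.1 -0.7]
near t 15.9 [0.5501 0.0471 0.0452] w 0.0257 F [-0.5  0.8 -0.8]
end t 16.2 [0.55   0.0471 0.0421] w 0.0259 F [ 0.5  0.  -0.8]
settle t 16.4 [0.5501 0.0471 0.0422] w 0.0258 F [-0.6 -0.8 -0.5]
rel t 17.46 [0.5501 0.0471 0.0422] w 0.0922 F [-0.3  0.3 -0.8]
up t 18.2 [0.5494 0.0467 0.1591] w 0.0919 F [-0.4 -0.4 -0.3]
[780.8  60.6 208.1   4.3 -89.8] 0.0612 board [265.78185918  45.31231435]
[550.5  48.4 140.7  26.   81.7] 0.0602 board [39.73465385 -0.39972959]
[471.1  60.1 140.2  27.   81.8] 0.0602 board [-40.52274083  -0.42423577]
```

View pics/w5.png

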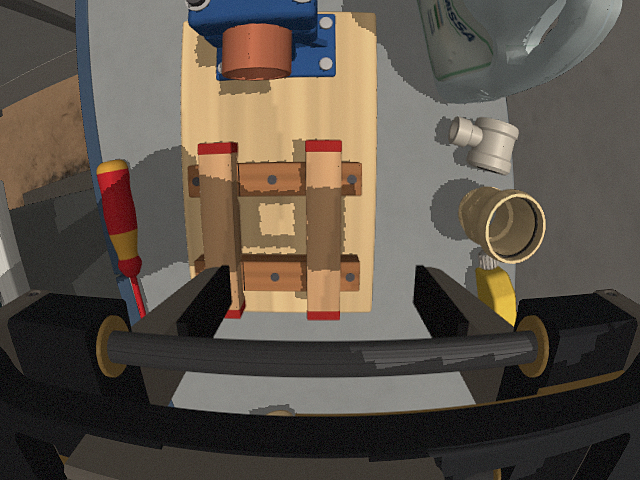

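Run:
```python
from h import *
env.reach(np.array([.46,.2,.25]),Rt(-8)); st("via")
env.reach(np.array([.4167,.369,.13]),Rt(-7.6)); st("over b")
W,d,p=shot("w6"); 
m=(W[...,2]>.017)&(W[...,2]<.03)&(d>0)&(W[...,1]>.3)&(W[...,1]<.42)&(W[...,0]>.3)&(W[...,0]<.52)
print(m.sum(),rect(W[m][:,:2]))
```

```text
via t 19.34 [0.4601 0.1992 0.2491] w 0.092 F [-0.8 -0.3 -0.1]
over b t 20.2 [0.4177 0.3681 0.1301] w 0.0918 F [-0.2 -0.7  0.2]
5883 [416.2 370.3 139.9  26.   -7.6]
```

View pics/w6.png

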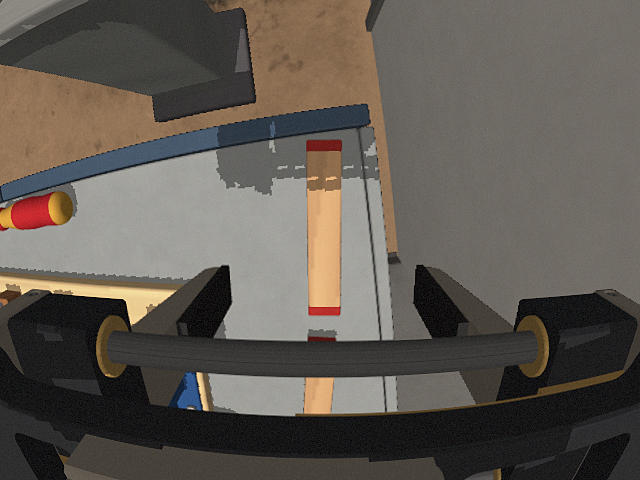

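Run:
```python
from h import *
f=np.load("pics/w6.npz"); W=wcloud(f["d"],f["pos"],f["R"])
for u in range(345,412,5): print(u,W[230,u].round(4))
```

```text
345 [4.226e-01 3.874e-01 1.000e-04]
350 [0.4232 0.3916 0.    ]
355 [ 0.4239  0.3957 -0.0009]
360 [ 4.244e-01  3.998e-01 -4.000e-04]
365 [ 0.4251  0.404  -0.0012]
370 [ 0.4269  0.4087 -0.0063]
375 [0.4258 0.4122 0.0007]
380 [ 4.265e-01  4.165e-01 -2.000e-04]
385 [ 0.4272  0.4207 -0.0005]
390 [ 0.6783  0.5811 -0.9985]
395 [ 0.6813  0.5998 -1.0006]
400 [ 0.6619  0.6026 -0.9152]
405 [ 0.6404  0.6015 -0.8222]
410 [ 0.6218  0.6005 -0.7421]
```

```bash
cat > m4.py <<'E'
from h import *
import sys
def held(W,d,zc=None):
    m=(d>0); s=env.sense(); zt=s["ee_pos"][2]+.0185
    m&=(abs(W[...,2]-zt)<.012); m[262:]=False; m[:,:270]=False;m[:,380:]=False
    q=rect(W[m][:,:2])
    t=np.radians(-8.4); c,sn=np.cos(t),np.sin(t); R=np.array([[c,sn],[-sn,c]]); o=np.array([511.25,54.6])
    a=np.radians(q[4]); e=q[:2]-q[2]/2*np.array([np.cos(a),np.sin(a)])
    print("slat",m.sum(),q,"-x end in board",R@(e-o),"tcp board (top-cal)",)
    p=s["ee_pos"][:2]*1000-BO*1000; t=np.radians(BY); c,sn=np.cos(t),np.sin(t); print("tcp board",np.array([c*p[0]+sn*p[1],-sn*p[0]+c*p[1]]).round(2))
E
python3 - <<'E'
from m4 import *
env.movel(np.array([.4165,.3695,.005]),Rt(-7.6),rate=.15); st("down")
effector.grasp(25); st("grip")
env.movel(np.array([.4165,.3695,.2]),rate=.25)
env.reach(np.array([.46,.22,.25]),Rt(-8)); st("via")
x,y=bw(0,-.04)
env.reach(np.array([x,y,.14]),Rt(-8.3)); env.pause(.15); st("over")
W,d,p=shot("w7"); held(W,d)
E
```

```text
down t 21.23 [0.417  0.3701 0.0058] w 0.0918 F [-0.4 -0.  -0.1]
grip t 22.24 [0.4165 0.3695 0.005 ] w 0.0257 F [0.5 0.2 1. ]
via t 23.87 [0.4593 0.2206 0.2492] w 0.0256 F [-0.6 -0.1 -0.1]
over t 24.96 [0.505  0.0155 0.1409] w 0.0254 F [-0.   0.2 -1.4]
slat 7820 [461.7  22.5  52.6  26.5  -8.2] -x end in board [-70.62901865 -39.08586009] tcp board (top-cal)
tcp board [  0.18 -38.17]
```

View pics/w7.png

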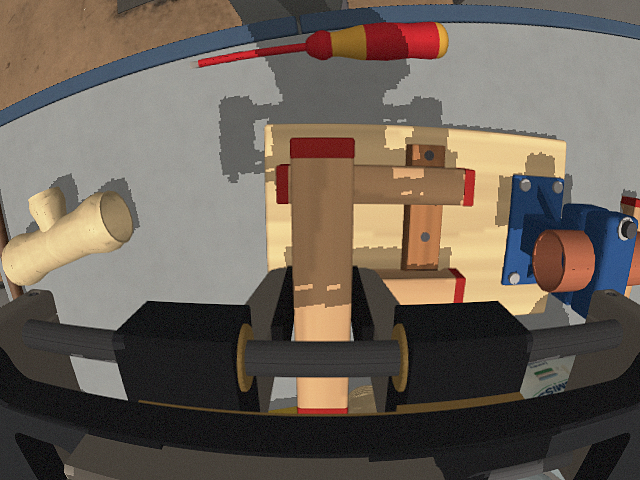

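Run:
```python
from h import *
f=np.load("pics/w7.npz"); W=wcloud(f["d"],f["pos"],f["R"]); d=f["d"]
m=(W[...,2]>.054)&(W[...,2]<.067)&(d>0); m[:150]=0; m[215:]=0; m[:,:270]=0; m[:,490:]=0
q=rect(W[m][:,:2]); print(m.sum(),q)
```

```text
5068 [470.6  60.3 140.8  26.4  81.7]
```

```bash
cat > chk.py <<'E'
from h import *
def chk(W,d,lo=.073,hi=.087):
    m=(W[...,2]>lo)&(W[...,2]<hi)&(d>0)&(W[...,0]<.65)&(W[...,1]<.15)&(W[...,1]>-.06)
    n,l=cv2.connectedComponents(m.astype(np.uint8))
    t=np.radians(-8.4); c,s=np.cos(t),np.sin(t); R=np.array([[c,s],[-s,c]]); o=np.array([511.25,54.6])
    for k in range(1,n):
        if (l==k).sum()>1000: q=rect(W[l==k][:,:2]); print(q,np.median(W[l==k][:,2]).round(4),"board",R@(q[:2]-o))
E
python3 - <<'E'
from chk import *
x,y=bw(.0006,-.0395)
place(x,y,-8.3,.075,.0613,"")
effector.release(); st("rel")
env.movel(np.array([x,y,.18]),rate=.2); st("up"); W,d,p=shot("w8"); chk(W,d)
E
```

```text
pre t 25.59 [0.5055 0.0143 0.0754] w 0.0254 F [ 0.2 -0.3  0.5]
near t 26.1 [0.5052 0.0137 0.0643] w 0.0259 F [ 0.9 -0.3 -1.2]
end t 26.4 [0.5051 0.0137 0.0612] w 0.0258 F [-0.3 -0.4 -0.3]
settle t 26.6 [0.5052 0.0137 0.0613] w 0.0256 F [ 0.  -0.2 -0.9]
rel t 27.66 [0.5052 0.0137 0.0613] w 0.092 F [ 0.6  1.  -1.4]
up t 28.4 [0.5045 0.0132 0.1791] w 0.0917 F [0.4 0.1 0.1]
[505.6  14.5 139.7  25.8  -8.1] 0.0791 board [  0.26854076 -40.49518966]
```

View pics/w8.png

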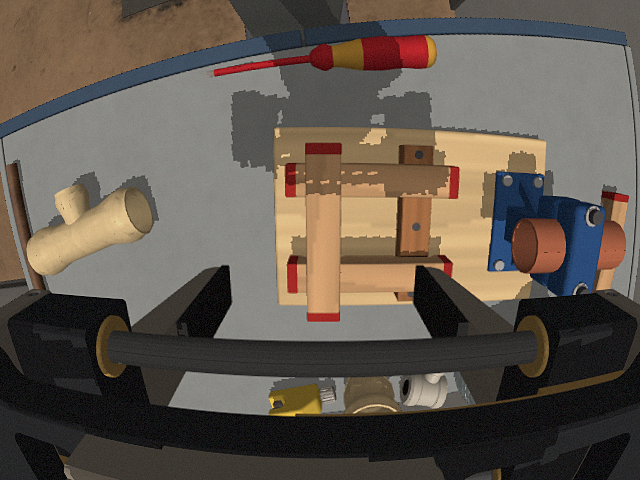

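Run:
```python
from m4 import *
env.reach(np.array([.46,.21,.26]),Rt(-8)); st("via")
env.reach(np.array([.579,.3415,.17]),Rt(-11)); st("over a")
W,d,p=shot("w9"); 
m=(W[...,2]>.015)&(W[...,2]<.03)&(d>0)&(W[...,1]>.3)&(W[...,1]<.40)&(W[...,0]>.48)&(W[...,0]<.68)
print(m.sum(),rect(W[m][:,:2]))
```

```text
via t 29.32 [0.4604 0.2082 0.2589] w 0.092 F [-0.1 -0.6 -0.1]
over a t 30.14 [0.5791 0.3401 0.1699] w 0.0919 F [ 0.1 -0.2  0.1]
4565 [587.3 340.9 139.4  26.3 -11.5]
```

View pics/w9.png

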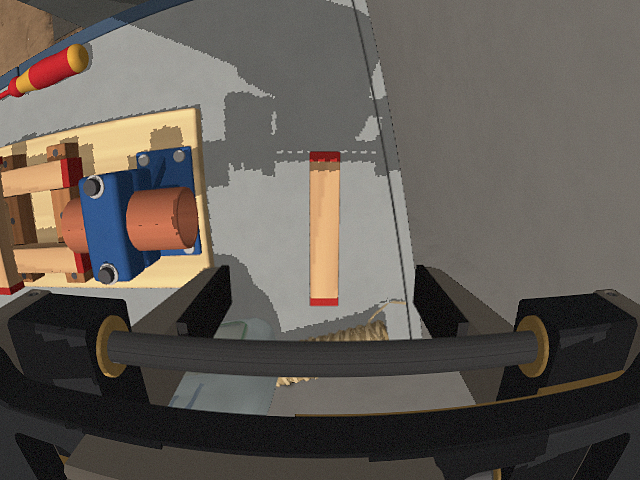

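Run:
```python
from m4 import *
env.movel(np.array([.5791,.3418,.005]),Rt(-11.2),rate=.15); st("down")
effector.grasp(25); st("grip")
env.movel(np.array([.5791,.3418,.2]),rate=.25); st("up")
env.reach(np.array([.46,.24,.26]),Rt(-8)); st("via")
x,y=bw(-.008,.04)
env.reach(np.array([x,y,.16]),Rt(-8.3)); env.pause(.15); st("over")
W,d,p=shot("w10"); held(W,d)
# pipe fit
m=(W[...,2]>.095)&(W[...,2]<.135)&(d>0)&(p[...,0]>1.5*p[...,2].astype(float))
print(m.sum())
```

```text
down t 31.44 [0.5794 0.3454 0.0059] w 0.0918 F [1.9 6.9 0.5]
grip t 32.45 [0.5794 0.3454 0.0059] w 0.0255 F [2.1 7.6 0.3]
up t 33.38 [0.5785 0.3407 0.1979] w 0.0257 F [ 0.3 -0.2 -0.7]
via t 34.09 [0.461  0.2398 0.2595] w 0.0259 F [-0.4  0.4 -0.9]
over t 35.0 [0.5085 0.0961 0.1613] w 0.0256 F [ 0.5  0.4 -0.9]
slat 6420 [469.7 102.7  44.5  26.5  -8.8] -x end in board [-70.38031689  41.66958242] tcp board (top-cal)
tcp board [-8.   42.15]
4718
```

View pics/w10.png

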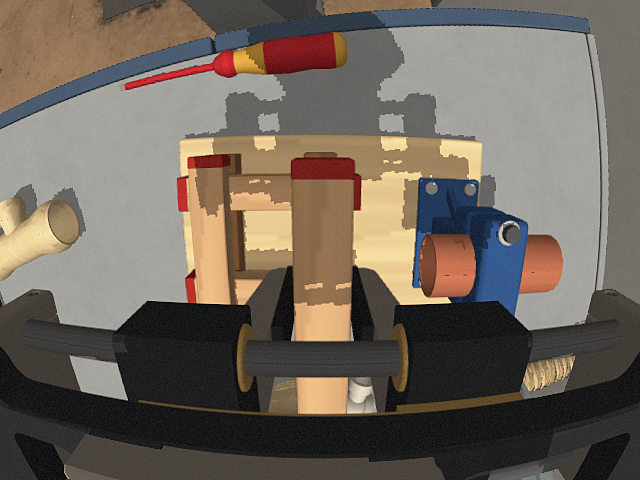

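Run:
```python
from h import *
f=np.load("pics/w10.npz"); W=wcloud(f["d"],f["pos"],f["R"]); d=f["d"]
sub=W[205:330,415:570].reshape(-1,3); dd=d[205:330,415:570].ravel(); sub=sub[dd>0]
t=np.radians(-8.4); c,s=np.cos(t),np.sin(t); R=np.array([[c,s],[-s,c]])
B=np.c_[(sub[:,:2]-[.51125,.0546])@R.T,sub[:,2]]
for y in range(95,200,8):
    m=(B[:,1]>y/1e3)&(B[:,1]<(y+8)/1e3)&(B[:,2]>.05)
    if m.sum()>5: print(y,m.sum(),"zmax %.4f"%np.percentile(B[m,2],99.5),B[m].max(0).round(4))
T=cloud("top",np.load("pics/top0d.npy")); m=(T[...,0]>.45)&(T[...,0]<.6)&(T[...,1]>.12)&(T[...,1]<.26)
print("top stand zmax",np.sort(T[m][:,2])[-10:].round(4))
```

```text
95 63 zmax 0.2634 [-0.0348  0.103   0.2635]
103 340 zmax 0.1273 [0.0204 0.111  0.2608]
111 1293 zmax 0.1277 [0.0182 0.119  0.1283]
119 838 zmax 0.1279 [0.0178 0.127  0.1284]
127 719 zmax 0.1278 [0.0181 0.135  0.1282]
135 2466 zmax 0.1352 [0.0335 0.143  0.1358]
143 1179 zmax 0.1420 [0.0142 0.151  0.1422]
151 972 zmax 0.1419 [0.0197 0.159  0.1421]
159 902 zmax 0.1357 [0.0262 0.167  0.1363]
167 177 zmax 0.1326 [0.0127 0.175  0.1327]
175 493 zmax 0.1279 [0.0169 0.183  0.1281]
183 535 zmax 0.1281 [0.0173 0.191  0.1283]
191 527 zmax 0.1278 [0.0189 0.199  0.129 ]
199 363 zmax 0.1278 [0.0193 0.2056 0.128 ]
top stand zmax [0.1432 0.1433 0.1434 0.1438 0.1439 0.1446 0.1449 0.1454 0.1467 0.1471]
```

Run:
```python
from chk import *
x,y=bw(-.0077,.0402)
place(x,y,-8.0,.076,.0621,"")
effector.release(); st("rel")
env.movel(np.array([x,y,.22]),rate=.2); st("up"); W,d,p=shot("w11"); chk(W,d); chk(W,d,.054,.067)
```

```text
pre t 35.76 [0.5089 0.0944 0.0766] w 0.0258 F [ 0.   0.6 -0.7]
near t 36.27 [0.5084 0.0938 0.0651] w 0.0258 F [-0.6  0.7 -1.2]
end t 36.58 [0.5084 0.0938 0.062 ] w 0.0257 F [-0.5  0.8 -0.7]
settle t 36.77 [0.5084 0.0938 0.0621] w 0.0262 F [ 0.3 -0.6 -1. ]
rel t 37.83 [0.5085 0.0938 0.0621] w 0.0919 F [-0.2  0.2 -0.4]
up t 38.77 [0.5078 0.0933 0.219 ] w 0.0918 F [0.6 0.3 0.6]
[505.6  14.5 140.3  27.4  -8.3] 0.0791 board [  0.26854076 -40.49518966]
[517.7  93.3 140.2  26.5  -8.1] 0.0791 board [ 0.72739334 39.22707482]
[503.1  54.2 123.   53.4  -8.3] 0.0601 board [-8.0041363  -1.58628562]
```

View pics/w11.png

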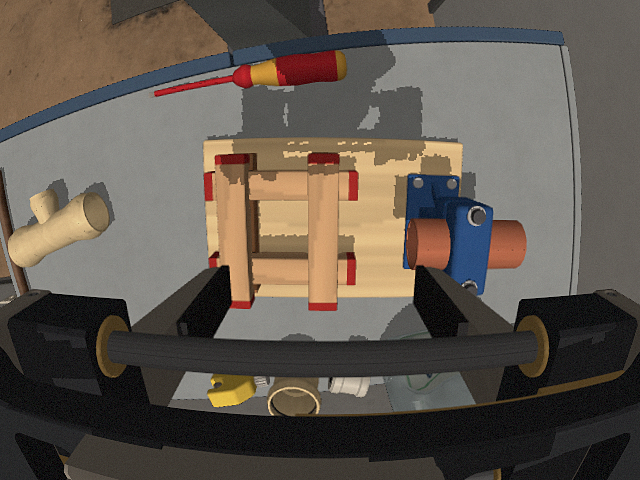

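Run:
```python
from h import *
def pipe(W,d,o,ang,nm):
    t=np.radians(ang); c,s=np.cos(t),np.sin(t); R=np.array([[c,s],[-s,c]])
    B=np.concatenate([(W[...,:2]-o)@R.T,W[...,2:]],-1)
    m=(d>0)&(abs(B[...,0])<.03)&(B[...,1]>.104)&(B[...,1]<.132)&(B[...,2]>.09)&(B[...,2]<.135)
    P=B[m]; A=np.c_[2*P[:,0],2*P[:,2],np.ones(len(P))]; sol=np.linalg.lstsq(A,P[:,0]**2+P[:,2]**2,rcond=None)[0]
    print(nm,len(P),"axis x,z",sol[:2].round(4),"r",np.sqrt(sol[2]+sol[0]**2+sol[1]**2).round(4),"end y",np.percentile(P[P[:,2]>.115][:,1],[0,.5,2]).round(4))
for k in ("w8","w11"):
    f=np.load(f"pics/{k}.npz"); pipe(wcloud(f["d"],f["pos"],f["R"]),f["d"],[.51125,.0546],-8.4,k)
d=np.load("pics/top0d.npy"); pipe(cloud("top",d),d,BO,BY,"top")
env.reach(np.array([.4838,-.2645,.15]),Rt(-79.7)); st("over tee")
W,d,p=shot("w12")
m=(W[...,2]>.015)&(W[...,2]<.06)&(d>0)&(W[...,1]>-.34)&(W[...,1]<-.13)&(W[...,0]>.40)&(W[...,0]<.53); m[330:]=False
print(rect(W[m][:,:2]))
```

```text
w8 1910 axis x,z [-0.0008  0.1074] r 0.0195 end y [0.1088 0.1092 0.1096]
w11 1589 axis x,z [-0.0009  0.1074] r 0.0195 end y [0.1094 0.1095 0.1097]
top 201 axis x,z [-0.      0.1091] r 0.0193 end y [0.1098 0.11   0.1105]
over tee t 40.19 [ 0.4847 -0.2627  0.1503] w 0.0918 F [-0.2  0.2 -0.1]
[ 467.5 -233.6  150.9   76.4  -79.8]
```

View pics/w12.png

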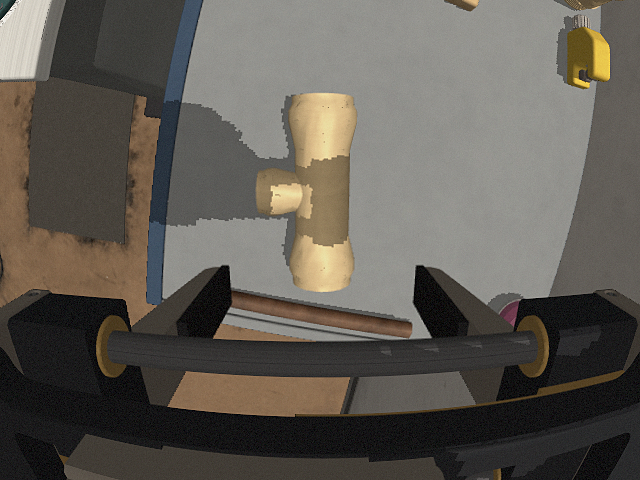

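Run:
```python
from h import *
f=np.load("pics/w12.npz"); W=wcloud(f["d"],f["pos"],f["R"]); d=f["d"]
t=np.radians(10.25); c,s=np.cos(t),np.sin(t); R=np.array([[c,s],[-s,c]])
B=np.concatenate([(W[...,:2]-[.4675,-.2336])@R.T*1000,W[...,2:]*1000],-1)
m=(d>0)&(abs(B[...,0])<42)&(abs(B[...,1])<80)&(B[...,2]>3); m[300:]=0
P=B[m]
for y in range(-78,80,6):
    q=P[abs(P[:,1]-y)<3]
    if len(q): 
        r=q[q[:,2]>20]
        print(y,len(q),"ztop %.1f"%np.percentile(q[:,2],99),"x %.1f..%.1f"%(np.percentile(r[:,0],1),np.percentile(r[:,0],99)))
```

```text
-78 13 ztop 49.4 x 0.2..26.7
-72 381 ztop 50.9 x -11.3..35.0
-66 341 ztop 53.2 x -12.9..36.1
-60 474 ztop 53.7 x -14.1..37.7
-54 516 ztop 53.4 x -14.1..37.6
-48 513 ztop 51.9 x -12.8..36.7
-42 467 ztop 50.9 x -10.9..34.8
-36 499 ztop 159.5 x -33.9..33.4
-30 537 ztop 173.9 x -33.8..32.3
-24 1123 ztop 191.0 x -41.8..32.1
-18 681 ztop 193.2 x -41.9..32.3
-12 656 ztop 48.7 x -36.7..32.8
-6 690 ztop 48.5 x -36.6..31.9
0 757 ztop 243.5 x -40.4..32.1
6 751 ztop 48.5 x -37.1..31.6
12 760 ztop 48.3 x -37.0..32.4
18 599 ztop 48.6 x -36.4..33.3
24 437 ztop 48.7 x -8.5..33.2
30 433 ztop 48.4 x -8.5..33.1
36 484 ztop 49.6 x -9.2..33.8
42 492 ztop 50.7 x -10.2..35.0
48 518 ztop 52.0 x -11.6..36.1
54 566 ztop 53.9 x -13.0..37.3
60 560 ztop 53.9 x -13.8..38.0
66 495 ztop 53.4 x -12.9..37.0
72 484 ztop 51.0 x -10.8..34.8
78 20 ztop 48.1 x -7.8..31.7
```

Run:
```python
from h import *
env.movel(np.array([.4842,-.2644,.008]),Rt(-79.75),rate=.15); st("down")
effector.grasp(60); st("grip")
env.movel(np.array([.4842,-.2644,.16]),rate=.2); s=st("up"); print(np.round(s["moment"],2))
x,y=bw(0,-.008)
env.reach(np.array([x,y,.17]),Rt(81.7-180)); env.pause(.2); st("over")
W,d,p=shot("w13")
```

```text
down t 41.34 [ 0.4849 -0.2645  0.0088] w 0.0921 F [ 0.  -0.1  0.5]
grip t 42.0 [ 0.4844 -0.2645  0.0081] w 0.0536 F [ 0.  -0.8  1.5]
up t 42.91 [ 0.483  -0.2642  0.1587] w 0.0533 F [-0.5 -1.2 -4.3]
[-0.15 -0.13 -0.  ]
over t 44.29 [0.5093 0.0436 0.1697] w 0.0538 F [-0.3 -0.1 -3.9]
```

View pics/w13.png

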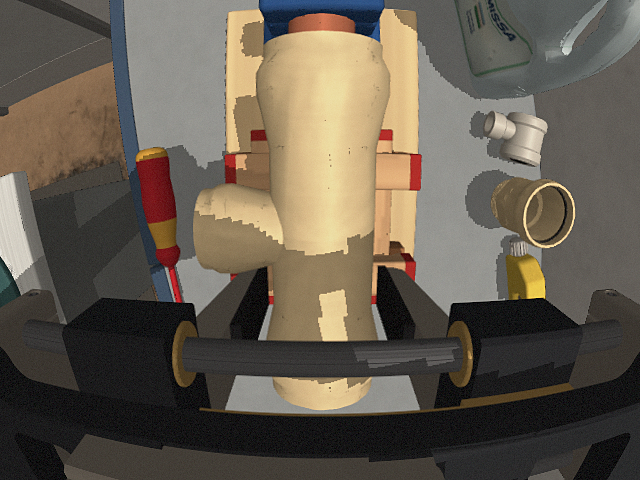

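```bash
cat > m5.py <<'E'
from h import *
import sys
f=np.load(f"pics/{sys.argv[1]}.npz"); W=wcloud(f["d"],f["pos"],f["R"]); d=f["d"]; zb=float(sys.argv[2]) # tee bottom
t=np.radians(-8.4); c,s=np.cos(t),np.sin(t); R=np.array([[c,s],[-s,c]])
B=np.concatenate([(W[...,:2]-[.51125,.0546])@R.T*1000,(W[...,2:]-zb)*1000],-1)
u0,v0,u1,v1=map(int,sys.argv[3:7])
m=(d>0)&(B[...,2]>15)&(B[...,2]<65); k=np.zeros_like(m); k[v0:v1,u0:u1]=1; P=B[m&k]
ys=[];xs=[];zs=[]
Q=P[P[:,0]>-20]
print("end y",np.percentile(Q[Q[:,2]>25][:,1],[99,99.8,100]).round(1),"top y ext at z>44",Q[Q[:,2]>44][:,1].max().round(1))
for y in range(-50,112,6):
    q=Q[abs(Q[:,1]-y)<3]; q=q[q[:,2]>33]
    if len(q)<30: continue
    A=np.c_[2*q[:,0],2*q[:,2],np.ones(len(q))]; sol=np.linalg.lstsq(A,q[:,0]**2+q[:,2]**2,rcond=None)[0]
    print(y,len(q),"axis x %.1f z %.1f r %.1f top %.1f"%(sol[0],sol[1],np.sqrt(sol[2]+sol[0]**2+sol[1]**2),np.percentile(q[:,2],99)))
E
python3 m5.py w13 .162 195 20 400 270
```

```text
end y [96.6 97.3 97.9] top y ext at z>44 97.7
10 604 axis x 0.1 z 25.6 r 21.5 top 47.7
16 1508 axis x -0.2 z 25.0 r 22.2 top 48.0
22 1613 axis x -0.6 z 24.4 r 22.8 top 48.1
28 1670 axis x -0.4 z 24.8 r 22.4 top 48.2
34 1678 axis x 0.1 z 25.8 r 21.4 top 47.9
40 1680 axis x 0.2 z 26.2 r 21.1 top 48.0
46 1702 axis x 0.2 z 26.0 r 21.1 top 47.9
52 1717 axis x 0.3 z 25.9 r 21.1 top 47.9
58 1807 axis x 0.3 z 26.3 r 21.3 top 48.6
64 1915 axis x 0.4 z 26.8 r 22.2 top 50.0
70 2027 axis x 0.4 z 27.1 r 23.4 top 51.7
76 2141 axis x 0.4 z 26.7 r 25.2 top 53.0
82 2068 axis x 0.4 z 26.2 r 26.2 top 53.3
88 1697 axis x 0.4 z 27.1 r 24.6 top 52.8
94 1736 axis x 0.4 z 26.3 r 23.4 top 50.7
100 137 axis x 0.4 z 25.1 r 24.1 top 50.0
```

Run:
```python
from h import *
x,y=bw(-.0004,-.0077)
env.movel(np.array([x,y,.10]),Rt(81.7-180),rate=.12); st("pre")
z=.092
while z>.0865:
    env.movel(np.array([x,y,z]),rate=.03); env.pause(.05)
    F=np.mean([env.sense()["wrist_force"] for _ in range(1)],axis=0); s=st("z")
    if s["wrist_force"][2]>-1.0 and z<.0895: break
    z-= .002 if z>.0895 else .0006
```

```text
pre t 45.08 [0.5093 0.0457 0.1004] w 0.0536 F [ 1.1  0.5 -3.3]
z t 45.54 [0.5088 0.0453 0.0921] w 0.0535 F [ 0.9 -0.4 -4.2]
z t 45.84 [0.5087 0.0453 0.09  ] w 0.0536 F [-0.3 -1.2 -3.8]
z t 46.14 [0.5091 0.0454 0.0881] w 0.0532 F [-0.4  0.6 -2.4]
z t 46.44 [0.5092 0.0454 0.0881] w 0.0536 F [-1.  -0.2  6.2]
```

```bash
python3 - <<'E'
from h import *
x,y=bw(-.0004,-.0077)
env.movel(np.array([x,y,.0879]),rate=.03); st("ease")
effector.release(); st("rel")
env.movel(np.array([x,y,.19]),rate=.2); st("up")
W,d,p=shot("w14")
E
python3 m5.py w14 .08 230 20 420 262
```

```text
ease t 46.69 [0.509  0.0454 0.0881] w 0.0537 F [-1.   0.7  3.2]
rel t 47.4 [0.5088 0.0453 0.0879] w 0.0923 F [ 0.3  0.5 -0.2]
up t 48.06 [0.5082 0.0449 0.1893] w 0.0922 F [-0.1  0.4 -0.8]
end y [137.  137.7 139. ] top y ext at z>44 139.0
-20 50 axis x -0.4 z 24.8 r 24.0 top 44.5
-14 526 axis x -0.5 z 27.0 r 21.7 top 49.7
-8 523 axis x -0.6 z 26.5 r 21.0 top 48.5
-2 521 axis x -0.6 z 26.6 r 21.0 top 48.5
4 524 axis x -0.6 z 26.5 r 21.1 top 48.4
10 546 axis x -0.6 z 26.6 r 21.0 top 48.6
16 549 axis x -0.7 z 26.0 r 21.7 top 48.5
22 561 axis x -1.1 z 25.4 r 22.3 top 48.6
28 574 axis x -1.0 z 25.6 r 22.1 top 48.7
34 574 axis x -0.6 z 26.3 r 21.3 top 48.6
40 567 axis x -0.5 z 26.7 r 20.9 top 48.4
46 585 axis x -0.6 z 26.8 r 20.8 top 48.5
52 536 axis x -0.6 z 26.7 r 20.9 top 48.3
58 598 axis x -0.5 z 26.9 r 21.0 top 48.9
64 607 axis x -0.4 z 27.4 r 21.7 top 50.5
70 634 axis x -0.3 z 27.8 r 22.7 top 51.6
76 673 axis x -0.3 z 27.8 r 24.3 top 53.1
82 673 axis x -0.4 z 26.9 r 26.0 top 53.9
88 643 axis x -0.4 z 27.1 r 25.5 top 53.8
94 587 axis x -0.5 z 27.2 r 23.2 top 51.6
100 223 axis x -0.6 z 26.4 r 23.7 top 51.0
```

View pics/w14.png

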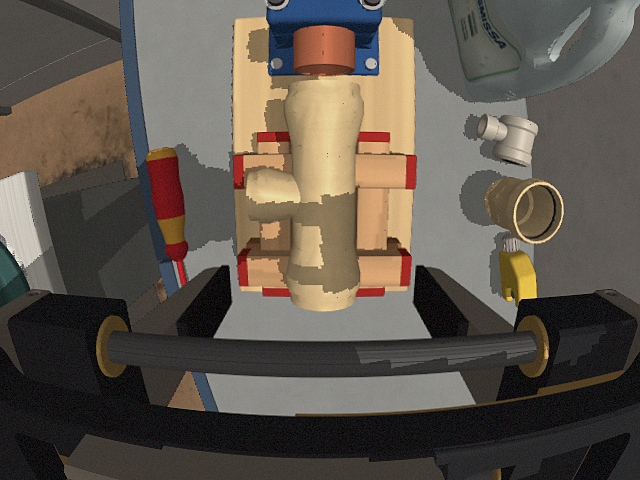

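Run:
```python
from h import *
env.reach(np.array([.46,-.25,.3]),Rt(-90)); st("away")
p,d=viewer.read_camera("top"); cv2.imwrite("pics/top1.png",p[:,:,::-1]); W=cloud("top",d)
t=np.radians(BY); c,s=np.cos(t),np.sin(t); R=np.array([[c,s],[-s,c]])
B=np.concatenate([(W[...,:2]-BO)@R.T*1000,W[...,2:]*1000],-1)
m=(d>0)&(abs(B[...,0])<12)&(B[...,1]>-80)&(B[...,1]<135)&(B[...,2]>95)
ys=np.sort(B[m][:,1]); g=np.argmax(np.diff(ys[ys>60])); y6=ys[ys>60]; print("ends",ys[0],y6[g],y6[g+1])
for lo,hi,n in((56,66,"c2"),(74,86,"c3")):
    for sx,sy in (((-53,-27),(-75,75)),((27,53),(-75,75))) if n=="c2" else (((-75,75),(-53,-27)),((-75,75),(27,53))):
        k=(B[...,0]>sx[0]-4)&(B[...,0]<sx[1]+4)&(B[...,1]>sy[0])&(B[...,1]<sy[1])&(B[...,2]>lo)&(B[...,2]<hi)
        print(n,B[k].min(0).round(1),B[k].max(0).round(1),np.median(B[k][:,2]).round(1))
d0=np.load("pics/top0d.npy"); p0=cv2.imread("pics/top0.png"); x=(np.abs(p[:,:,::-1].astype(int)-p0).sum(2)>60).astype(np.uint8)*255
a=np.hstack([p[:,:,::-1][140:350,150:490],cv2.cvtColor(x,cv2.COLOR_GRAY2BGR)[140:350,150:490]]); cv2.imwrite("pics/cmp.png",cv2.resize(a,(800,247)))
```

```text
away t 49.33 [ 0.4602 -0.2486  0.2994] w 0.0915 F [-0.1 -0.2  0.6]
ends -50.62765352287585 99.06897050929058 109.853583395559
c2 [-54.  -70.1  56.1] [-27.5  70.1  65.8] 61.1
c2 [ 26.5 -69.4  56.4] [53.  70.2 65.9] 61.1
c3 [-70.1 -52.9  74.5] [ 70.1 -27.2  85.7] 80.2
c3 [-69.8  27.1  74.1] [70.3 52.5 85.9] 80.0
```

View pics/cmp.png

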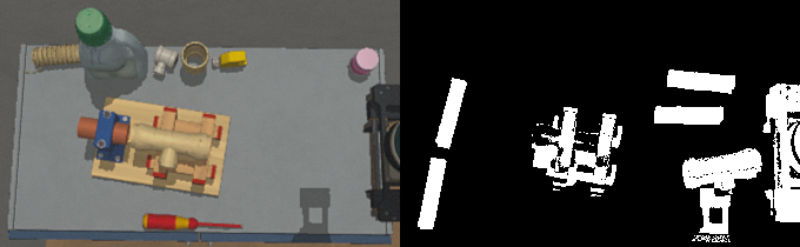

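The comparison picture shows the finished crib and the tee at about (165, 145). The jug, hemp and other bystanders don't show up in the difference image, so they haven't moved. The gap is 10.8 mm and the course tops are at 61 and 80 mm.

Run:
```python
from station import workorder, env
print(workorder.finish_job(), env.sense()["t"])
```

```text
the job is handed in; nothing more can be done
the job is handed in; nothing more can be done
```

The crib is finished, the tee is laid across the top pair, and the job was handed in at about 49 s of the 72 s allowed.

**Crib:** Two slats went across the bearers on the pencil marks, then two crosswise on those. The last camera check put the course tops at 61 and 80 mm, so every notch is fully home. Each slat is within about 1 mm of its seat.

**Tee:** It lies level with its axis about 0.5 mm from the pipe's. The gap to the pipe end measured 10.8 mm from the top camera. Its branch points to the robot's side. It was lowered until it touched the slats, then released.

**Other things:** Comparing top-camera pictures from before and after shows nothing else moved. The right edge, where the tube lies, was hidden by the arm in the last picture.

**Contact during the job:** While I was picking up the slat beside the jug, the gripper met a sideways force of about 7 N, probably against the jug. It pushed the tool about 3.6 mm aside. The jug did not move and the force was well under the 40 N limit.

**Camera disagreement:** The wrist and top cameras differed by 1–2 mm throughout, which is within their stated calibration.

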